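# Turn the photo turntable to the cone and lock it

### The job

The sherd on the photo turntable has to be photographed from the station marked by the cone. With a fingertip, push the turntable's spokes round until its arrow-ended pointer points straight at the cone-shaped post, and after that push the lock lever all the way over to its other stop, anticlockwise seen from above, leaving the pointer on the cone. Let the sherd ride along untouched, do not lift or shift the posts, and leave everything else on the table where it is.

Things in the scene. Friction and masses are not known exactly. Their poses are not given: they have to be found in the camera images.
- turntable (a joint): Angle of the turntable about its upright axis, rad, positive anticlockwise from above; at 0 the pointer lies along the stand's +x. Turns either way further than the job needs, with light friction (about 1 N pushed at a spoke), and stays where it is left. Grey disc 144 mm across, from 44 to 56 mm above the table, with three steel spokes level with it: the pointer and two ball-ended ones.
- hub (a point): Point on the turntable's axis at the disc's top face, 56 mm above the table. Its x axis runs along the pointer and turns with it, z up. A finger fits beside any spoke 98 mm from this axis; below the spokes is open space, the base being at most 12 mm high there.
- pointer_tip (a point): Tip of the pointer, on its centre line, 150 mm from the axis, 50 mm above the table. The pointer is a square bar 10 mm wide from the disc's rim (72 mm from the axis) to 124 mm, then a cone-shaped arrow head, 28 mm wide at its base 124 mm from the axis, narrowing to the tip.
- ball_a (a point): Centre of the ball (18 mm across) ending one plain round spoke (10 mm thick), 124 mm from the axis, 50 mm above the table, 120 degrees anticlockwise of the pointer.
- ball_b (a point): The same on the other plain spoke, 120 degrees clockwise of the pointer.
- stand: Dark steel base of the turntable, fixed to the table: round foot 120 mm across under the disc, and a flat bar 34 mm wide and 12 mm high that runs 210 mm along its own -y to a round pod 60 mm across, 36 mm high (two 16 mm stop pins on it), carrying the lock lever. Origin on the table under the turntable's axis; z up.
- lock (a joint): Angle of the lock lever about its upright pivot, rad: 0 = open stop (starts up to 0.35 from it), 2.09 = locked, against its other stop; grows anticlockwise from above. At 0 it points along -150 degrees in the stand's frame (x axis = 0), at 2.09 along -30. Light friction (1.5 N near the tip); stays where it is left. It does not truly brake the disc.
- lock_pivot (a point): Pivot axis of the lock lever, 46 mm above the table, at half the lever's height, over the pod's centre.
- lock_tip (a point): Centre of the black round end (18 mm across) of the lock lever, 78 mm from the pivot. The lever is a level steel bar 10 mm wide, 40 to 52 mm above the table; nothing lies below it further than 30 mm from the pivot. Push it about 60 mm from the pivot.
- sherd_mid (a point): Middle of the loose curved terracotta sherd, about 75 by 66 mm and 18 mm high, lying hollow side down in the middle of the disc; the point is 12 mm above the disc.
- post_cone: The cone: loose aluminium post, pointed, 40 mm across at the foot, 60 mm high. Origin: centre of its underside. Stands on the table some 170 to 210 mm from the turntable's axis, as do the other two posts, in any order.
- post_round: Loose aluminium post, plain cylinder 32 mm across, 60 mm high. Origin: centre of its underside.
- post_square: Loose aluminium post, 32 mm square, 60 mm high. Origin: centre of its underside.
- vial: Loose small jar, 32 mm across, 50 mm high, standing between turntable and lever on the robot's side. Origin: centre of its underside.
- sherd_b: Loose small flat sherd, about 55 by 48 mm, 12 mm high, on the table beyond the lever. Origin: centre of its underside.
- sherd_c: Loose larger flat sherd, about 70 by 60 mm, 15 mm high, on the table at the right. Origin: centre of its underside.
- brush: Loose wooden brush, 170 mm long, lying at the right. Origin: underside, about mid-length.
- cup: Loose white cup, 64 mm across, 70 mm high, at the left. Origin: centre of its underside.
- scalebar: Loose white photo scale bar, 150 by 22 by 8 mm, lying at the left. Origin: centre of its underside.
Mind the look-alikes: they are no part of the job. What is shaped like the post_round but yellow is not meant.

How it is judged:
On the way, in this order (a step that is already met when the one before it is completed fails the run):
1. the pointer points at the cone and is at rest, while the lock lever is still open (y of post_cone in the frame of hub between -0.01 and 0.01 m and x of post_cone in the frame of hub above 0.1 m and velocity of joint turntable between -0.05 and 0.05 rad/s and value of joint lock below 0.6 rad), for 0.2 s.
2. the lock lever is against its other stop, the pointer still on the cone (y of post_cone in the frame of hub between -0.01 and 0.01 m and x of post_cone in the frame of hub above 0.1 m and value of joint lock above 1.95 rad), for 0.2 s.
At the end, for the whole second after the job is handed in: Pointer line within 10 mm of the cone's axis and at rest; lock lever within 0.14 rad of its other stop; sherd on the disc, its middle within 30 mm of the axis; posts upright and within 10 mm of their starts; other loose things within 20 mm of theirs (all of step 2 and velocity of joint turntable between -0.05 and 0.05 rad/s and horizontal distance between sherd_mid and hub below 0.03 m and z of sherd_mid in the frame of hub between 0.006 and 0.02 m and distance of each of post_cone, post_round, post_square from where it was at the start of the episode below 0.01 m and angle between each of post_cone, post_round, post_square's own z axis and vertical below 0.1 rad and distance of each of vial, sherd_b, sherd_c, brush, cup, scalebar from where it was at the start of the episode below 0.02 m); the robot touches nothing.
It fails at once if the sherd is touched by the robot (over 1 N) (contact force between any of the fingers, the arm and sherd above 1 N).
It fails at once if the sherd leaves its place on the disc or is lifted (not (horizontal distance between sherd_mid and hub below 0.03 m and z of sherd_mid in the frame of hub between 0.006 and 0.02 m)).
It fails at once if the lock lever is moved over while the pointer is off the cone (value of joint lock above 0.8 rad and not (y of post_cone in the frame of hub between -0.01 and 0.01 m and x of post_cone in the frame of hub above 0.1 m)).
It fails at once if a post is lifted, or shifted more than 10 mm (distance of any of post_cone, post_round, post_square from where it was at the start of the episode above 0.01 m).
It fails at once if another loose thing is lifted or shifted more than 20 mm (distance of any of vial, sherd_b, sherd_c, brush, cup, scalebar from where it was at the start of the episode above 0.02 m).
It also fails if it takes over 64 s, if anything falls off the work surface, if the arm or the gripper's body presses on something with over 40 N, if the wrist force passes 120 N, or if a joint passes its speed limit or range.

### The arm

A 6-joint arm with a two-finger parallel gripper is mounted at the origin on the work surface. World frame = base frame: x ahead of the robot, y to its left, z up, the work surface at z = 0. Lengths are in m, angles in rad, forces in N, time in s.
With the tool pointing down it reaches from about 0.325 to 1 m from the base axis. Payload 5.1 kg.
Tool frame: the origin (TCP) lies midway between the tips of the shut fingers; the grasp point (between the pads) lies 19 mm behind it (env.grip_point_offset is the distance from the TCP to the grasp point, in m); z points along the fingers, y is the direction in which the jaws open and shut (so a half turn about z gives the same grasp; the last joint's range is limited). The gripper opens to 85 mm and grips with 20 to 120 N. Pads are 22 mm wide; open, the fingers measure 114 mm over their backs; the gripper's body (76 mm by 85 mm) begins 54 mm behind the grasp point. The pads swing forward as they close: fully open they stand 13 mm farther back than shut.
Start: joints at [-1.368, 0.124, 1.65, -0, 1.367, -0.083], TCP at [0.183, -0.624, 0.231] pointing down, gripper open.
Joint ranges: [-2.61, 2.61], [-1.02, 2.33], [0.03, 2.71], [-1.35, 4.49], [0.32, 2.68], [-2.91, 2.91]. Speed limits (rad/s): [2.57, 2.57, 3.14, 3.14, 3.14, 3.14].

### API

Orientations are given as a unit quaternion [w, x, y, z].
In Python, from station import env gives the robot as it stands. Calls block until the motion is done:
- env.move_to(position, orientation): joint-space move of the TCP to a pose.
- env.movel(position, frame=None, speed=0.15): straight line of the TCP; frame=None keeps the orientation; speed is the mean speed in m/s.
- env.set_joints(angles): joint-space move.
- env.grip(opening, effort=None): finger opening in m; effort is the grip in N (None keeps the last); returns when the fingers have stopped.
- env.hold(seconds).
- env.solve_ik(position, orientation): joint angles nearest the present ones, or None.
- env.read_camera(name): name is "side" or "top"; returns a dict with "color" (420x560x3 uint8, red, green, blue), "z_map" (420x560 float32, m along the optical axis (not along the pixel's ray), 0 where there is no reading), "mtx" (3x3 intrinsics, pixels), "rvec" (rotation vector, rad) and "tvec" (3), from world to camera coordinates, as OpenCV has them. Camera axes: x right, y down, z forward; pixel columns grow to the right and rows downward; lengths in m; the calibration is good to about 2 mm. A picture is of the moment at which its call begins.
A pose or a line that the arm cannot do raises env.IKError and nothing moves.
- env.close_job(): hands the job in, once; it reports no verdict.
Trained networks look in a picture, given as the dict that the camera call returned (one of the last four; its "shot" number tells which), for a name from the list of things; names that differ only in an ending like _2 or _b are one class to them, and where a whole thing is asked for, a point or a joint stands for the part that bears it (a point fixed in the world has none). Each returns a list of dicts, best first, with "p" (0 to 1); they miss things now and then, are a little off and sometimes report something else, mostly with a low value. They report only what shows in the picture. A call takes as long as a camera call. They do not tell look-alikes from the thing itself.
- env.outline_of(picture, thing): "mask" (420x560 bool, what is visible of it).
- env.landmark_of(picture, thing): "position" ([x, y, z] in m, in world coordinates, good to about 4 mm: a listed point, or the origin of a listed thing).
Readings, each from a call of its own:
- env.get_clock(): time.
- env.get_joint_positions(): joint angles.
- env.get_qd(): joint speeds.
- env.get_tau(): joint torques, N m.
- env.get_position(): TCP position.
- env.get_tcp_rot(): TCP orientation.
- env.get_force(): force on the tool from outside, world axes, zero at the start.
- env.get_ft_torque(): the same for the moment, N m.
- env.get_finger_gap(): finger opening in m.
Only numpy, scipy, OpenCV 4.12 (cv2) and the standard library are available. Lean on these libraries where they do the work, as an engineer would, in place of code of your own. Each camera call takes 0.05 s, during which the arm holds its last target.

## Working session

There is one attempt and no reset: what is moved stays moved. The work goes in short steps, each a Python script; the robot and the scene stay as the last script left them, time stands still between calls to the robot, and variables do not carry over. Pictures are saved under pics/ and viewed, and the job is handed in when it is done.

```bash
mkdir -p pics; ls
python3 - <<'E'
from station import env
import cv2,numpy as np,pickle
for n in ("top","side"):
    p=env.read_camera(n)
    cv2.imwrite(f"pics/{n}0.png",cv2.cvtColor(p["color"],cv2.COLOR_RGB2BGR))
    pickle.dump(p,open(f"{n}0.pkl","wb"))
    for t in ["hub","pointer_tip","ball_a","ball_b","stand","lock_pivot","lock_tip","sherd_mid","post_cone","post_round","post_square","vial","sherd_b","sherd_c","brush","cup","scalebar"]:
        r=env.landmark_of(p,t)
        print(n,t,[(np.round(d["position"],3).tolist(),round(d["p"],2)) for d in r[:3]])
print(env.get_clock(),env.get_finger_gap(),env.get_tcp_rot())
E
```

```text
pics
top hub [([0.541, 0.02, 0.058], 0.84)]
top pointer_tip [([0.69, 0.024, 0.046], 0.96)]
top ball_a [([0.479, 0.124, 0.046], 0.72), ([0.478, -0.085, 0.052], 0.67)]
top ball_b [([0.479, 0.124, 0.046], 0.72), ([0.478, -0.085, 0.052], 0.67)]
top stand [([0.54, 0.023, 0.007], 0.56), ([0.54, 0.019, 0.057], 0.56)]
top lock_pivot [([0.474, 0.129, 0.043], 0.66), ([0.55, -0.192, 0.045], 0.44)]
top lock_tip [([0.488, -0.235, 0.043], 0.55)]
top sherd_mid [([0.542, 0.027, 0.069], 0.78), ([0.587, 0.451, -0.002], 0.45), ([0.406, -0.129, -0.001], 0.36)]
top post_cone [([0.65, 0.167, -0.001], 0.65)]
top post_round [([0.341, 0.008, 0.003], 0.64), ([0.346, -0.074, 0.004], 0.58)]
top post_square [([0.458, 0.19, 0.002], 0.42)]
top vial [([0.406, -0.129, 0.002], 0.43)]
top sherd_b [([0.401, -0.422, -0.001], 0.77), ([0.688, -0.11, 0.001], 0.46)]
top sherd_c [([0.401, -0.422, -0.001], 0.77), ([0.688, -0.11, 0.001], 0.46)]
top brush [([0.605, -0.436, -0.002], 0.7), ([0.549, -0.192, 0.048], 0.32)]
top cup [([0.444, 0.459, 0.001], 0.93)]
top scalebar [([0.591, 0.454, 0.0], 0.88)]
side hub [([0.537, 0.024, 0
[... 581 characters left out ...]
 0.59), ([0.339, 0.01, -0.0], 0.58), ([0.341, -0.072, -0.004], 0.49)]
side post_square [([0.456, 0.192, 0.001], 0.93)]
side vial [([0.403, -0.129, -0.003], 0.47), ([0.49, -0.237, 0.048], 0.26), ([0.538, 0.024, 0.055], 0.16)]
side sherd_b [([0.404, -0.426, 0.006], 0.82), ([0.692, -0.113, 0.002], 0.49), ([0.647, 0.165, -0.001], 0.19)]
side sherd_c [([0.404, -0.426, 0.006], 0.82), ([0.692, -0.113, 0.002], 0.49), ([0.647, 0.165, -0.001], 0.19)]
side brush [([0.603, -0.433, -0.001], 0.73), ([0.458, 0.189, -0.001], 0.27)]
side cup []
side scalebar [([0.598, 0.455, 0.004], 0.86), ([0.694, -0.11, 0.005], 0.23)]
1.8 0.08569903537322363 [ 1.11859949e-05  9.89807092e-01  1.42414606e-01 -2.79520119e-06]
```

View pics/top0.png

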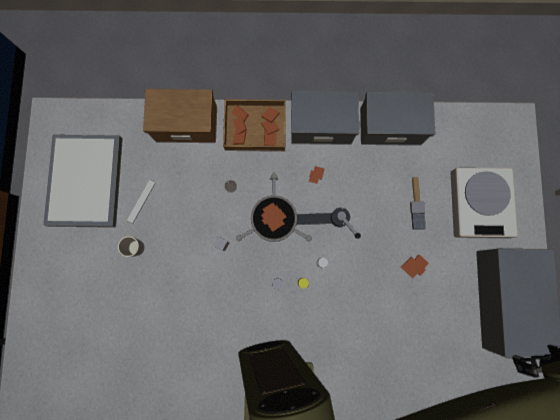

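View pics/side0.png

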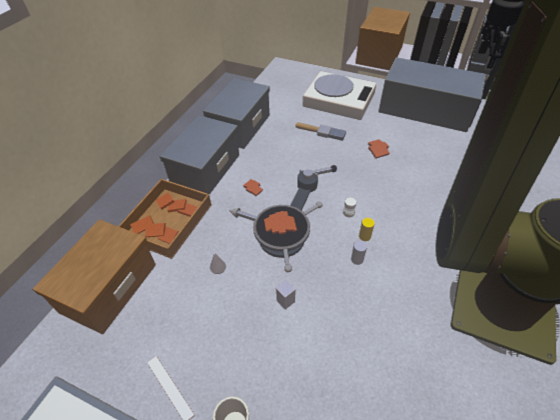

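The top view shows the hub at (274,217) and the arrow at (274,175). The candidate posts are:
- **Cone:** (231,186), grey and pointed.
- **Square:** (222,244).
- **Round:** (278,283), grey.
- **Look-alike:** the yellow cylinder at (304,283).
- **Vial:** (323,262).

The cone is the only pointed post. I'll confirm it in an enlarged crop and refine the geometry.

```bash
cat > h.py <<'E'
from station import env
import cv2,numpy as np
def world(p):
    R,_=cv2.Rodrigues(np.array(p["rvec"]));K=p["mtx"];z=p["z_map"]
    v,u=np.mgrid[:z.shape[0],:z.shape[1]]
    c=np.stack([(u-K[0,2])/K[0,0]*z,(v-K[1,2])/K[1,1]*z,z],-1)
    W=(c-np.array(p["tvec"]).ravel())@R
    W[z==0]=np.nan
    return W
def quat(yaw): # tool down, tool x axis along heading yaw
    return [0,np.cos(yaw/2),np.sin(yaw/2),0]
E
python3 - <<'E'
from h import *
import pickle
from scipy.optimize import least_squares
for n,box in (("top",(200,160,390,300)),("side",(195,160,385,315))):
    p=pickle.load(open(n+"0.pkl","rb"));W=world(p)
    x0,y0,x1,y1=box
    c=cv2.resize(p["color"][y0:y1,x0:x1],None,fx=4,fy=3.8,interpolation=cv2.INTER_CUBIC)
    cv2.imwrite(f"pics/{n}crop.png",cv2.cvtColor(c,cv2.COLOR_RGB2BGR))
    m=(np.hypot(W[...,0]-.648,W[...,1]-.165)<.04)&(W[...,2]>.006)&(W[...,2]<.075)
    P=W[m]; print(n,"cone",len(P),np.round(P[P[:,2]>.03].mean(0),4),np.round(P[np.argmax(P[:,2])],4))
    # cone fit: r = 0.02*(1-z/0.06)
    f=lambda a:np.hypot(P[:,0]-a[0],P[:,1]-a[1])-.02*np.clip(1-P[:,2]/.06,0,1)
    print(" fit",least_squares(f,[.648,.165],loss="soft_l1",f_scale=.003).x)
    r=np.hypot(W[...,0]-.54,W[...,1]-.022)
    m=(r<.085)&(abs(W[...,2]-.056)<.008); P=W[m][:,:2].astype(np.float32)
    print(" disc",len(P),cv2.minEnclosingCircle(P))
    hull=cv2.convexHull(P)[:,0]
    f=lambda a:np.hypot(hull[:,0]-a[0],hull[:,1]-a[1])-a[2]
    print(" fit",least_squares(f,[.54,.022,.072],loss="soft_l1",f_scale=.003).x)
    for nm,(cx,cy) in dict(piv=(.549,-.19),tip=(.489,-.237),arrow=(.68,.023),ba=(.48,.127),bb=(.478,-.086)).items():
        m=(np.hypot(W[...,0]-cx,W[...,1]-cy)<.02)&(abs(W[...,2]-.052)<.012)
        print(" ",nm,m.sum(),np.round(W[m].mean(0),4))
E
```

```text
top cone 109 [0.6468 0.165  0.0419] [0.6461 0.1662 0.0598]
 fit [0.64834485 0.16624608]
 disc 1337 ((0.5395869016647339, 0.02165134996175766), 0.08452198654413223)
 fit [0.5384096  0.02319666 0.07194879]
  piv 79 [ 0.5466 -0.1866  0.051 ]
  tip 44 [ 0.4915 -0.2317  0.0515]
  arrow 41 [0.6705 0.0238 0.0556]
  ba 42 [0.4788 0.1241 0.0544]
  bb 38 [ 0.479  -0.0808  0.0547]
side cone 213 [0.6467 0.1706 0.0417] [0.6499 0.1667 0.0621]
 fit [0.64902122 0.16837046]
 disc 1624 ((0.5405994653701782, 0.021884702146053314), 0.08429310470819473)
 fit [0.53985908 0.02336649 0.07317003]
  piv 93 [ 0.5464 -0.1842  0.0504]
  tip 53 [ 0.4911 -0.2303  0.0507]
  arrow 58 [0.6696 0.0273 0.0555]
  ba 67 [0.4788 0.1278 0.0553]
  bb 44 [ 0.4793 -0.0787  0.0548]
```

```bash
ls pics
```

```text
side0.png
sidecrop.png
top0.png
topcrop.png
```

View pics/sidecrop.png

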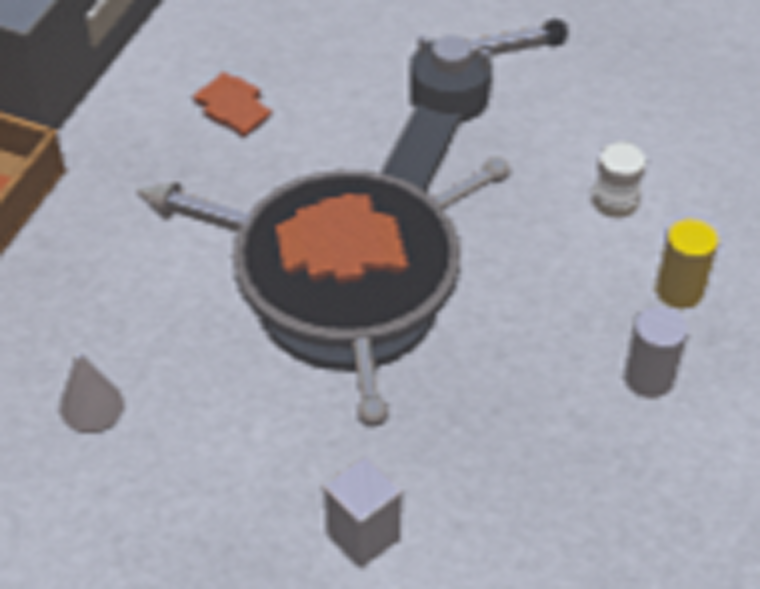

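View pics/topcrop.png

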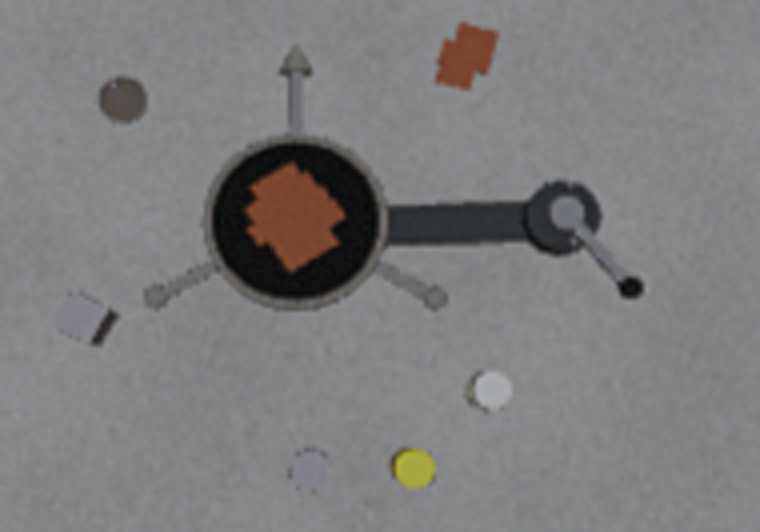

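The crops confirm it. The cone is the only pointed grey post, the yellow cylinder is the look-alike, and the arrow is the pointer. The hub is at about (0.539, 0.0225) and the cone at about (0.648, 0.166), so the target angle is about 52.8°. Next I push the pointer anticlockwise and stop short to look.

```bash
cat >> h.py <<'E'
hub=np.array([.539,.0225])
def spoke_pose(th,off,r=.098):
    u=np.array([np.cos(th),np.sin(th)]);n=np.array([-u[1],u[0]])
    return hub+r*u+off*n
def shot(tag):
    for n in ("top","side"):
        p=env.read_camera(n)
        cv2.imwrite(f"pics/{n}{tag}.png",cv2.cvtColor(p["color"],cv2.COLOR_RGB2BGR))
        for t in ["hub","pointer_tip","ball_a","lock_pivot","lock_tip","post_cone","sherd_mid"]:
            r=env.landmark_of(p,t)
            print(n,t,[(np.round(d["position"],3).tolist(),round(d["p"],2)) for d in r[:2]])
E
python3 - <<'E'
from h import *
env.grip(0.0)
print(env.get_finger_gap())
th=0.0
p=spoke_pose(th,-.040)
env.movel([.183,-.624,.30],speed=.2)
env.move_to([*p,.20],quat(th))
print(env.get_joint_positions(),env.get_clock())
env.movel([*p,.10],speed=.15)
env.movel([*p,.030],speed=.08)
print(env.get_position(),env.get_force(),env.get_clock())
E
```

```text
0.00010226381612868187
[-1.12815252e-01  1.17030658e-01  1.71074734e+00 -1.91173759e-04
  1.31352222e+00  1.45900735e+00] 5.7583
[ 0.63759199 -0.01755448  0.03066142] [-0.34509018 -0.57386442 -0.50352073] 7.6
```

Run:
```python
from h import *
off=-.022
env.movel([*spoke_pose(0,off),.030],quat(0),speed=.06)
print(env.get_force())
for d in np.arange(7,46,7.):
    th=np.radians(d)
    env.movel([*spoke_pose(th,off),.030],quat(th),speed=.05)
    print(d,np.round(env.get_force(),1))
shot("1"); print(env.get_clock(),env.get_position())
```

```text
[-0.10999902 -0.44521276  0.01729627]
7.0 [-0.9  0.4  0.4]
14.0 [-0.2 -0.6 -0.3]
21.0 [-0.1 -0.8 -0.5]
28.0 [ 0.  -0.5 -0.3]
35.0 [0.6 0.1 0.2]
42.0 [-0.1 -0.1  0.7]
top hub [([0.539, 0.018, 0.056], 0.62)]
top pointer_tip []
top ball_a [([0.56, -0.1, 0.05], 0.87)]
top lock_pivot [([0.549, -0.19, 0.046], 0.69)]
top lock_tip [([0.488, -0.238, 0.044], 0.52)]
top post_cone [([0.459, 0.188, 0.002], 0.43)]
top sherd_mid [([0.54, 0.033, 0.068], 0.76)]
side hub [([0.539, 0.026, 0.059], 0.77)]
side pointer_tip [([0.692, -0.113, 0.003], 0.7), ([0.655, 0.116, 0.046], 0.67)]
side ball_a [([0.559, -0.1, 0.05], 0.87), ([0.419, 0.065, 0.047], 0.69)]
side lock_pivot [([0.55, -0.189, 0.045], 0.59)]
side lock_tip [([0.49, -0.237, 0.049], 0.78)]
side post_cone [([0.647, 0.166, -0.001], 0.48)]
side sherd_mid [([0.542, 0.032, 0.067], 0.72)]
11.2 [0.62656929 0.07175794 0.03003187]
```

View pics/side1.png

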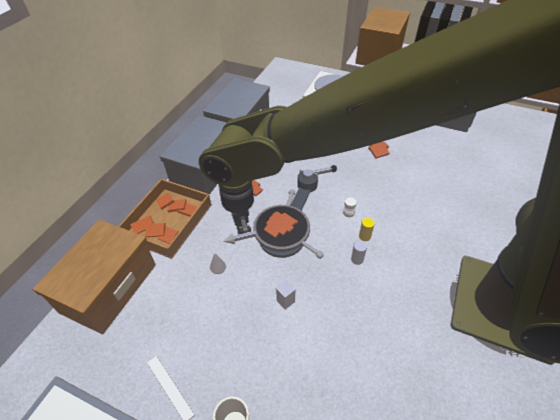

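The pointer is at about 39.8°, with the finger at the commanded 42°, so the contact offset is about 18 mm. I'll push to about 52°, back off and measure.

Run:
```python
from h import *
off=-.018
for d in (40,44,48,52.2):
    th=np.radians(d)
    env.movel([*spoke_pose(th,off),.030],quat(th),speed=.04)
env.hold(.2)
env.movel([*spoke_pose(th,-.040),.030],quat(th),speed=.08)
env.movel([*spoke_pose(th,-.040),.16],quat(th),speed=.15)
env.movel([.50,-.30,.25],quat(th),speed=.3)
shot("2")
for n in ("top","side"):
    p=env.read_camera(n);W=world(p)
    out=[]
    for dg in (0,120,-120):
        a=np.radians(52.5+dg)
        r=np.hypot(W[...,0]-hub[0],W[...,1]-hub[1])
        an=np.degrees(np.angle(np.exp(1j*(np.arctan2(W[...,1]-hub[1],W[...,0]-hub[0])-a))))
        m=(r>.08)&(r<.14)&(abs(an)<12)&(abs(W[...,2]-.052)<.008)
        out.append((int(m.sum()),round(52.5+float(an[m].mean()),2)))
    print(n,out)
    cv2.imwrite(f"pics/{n}2c.png",cv2.cvtColor(cv2.resize(p["color"][150:310,190:390],None,fx=3.7,fy=3.7,interpolation=cv2.INTER_CUBIC),cv2.COLOR_RGB2BGR))
print(env.get_clock(),env.get_position())
```

```text
top hub [([0.538, 0.02, 0.059], 0.55)]
top pointer_tip []
top ball_a [([0.417, 0.036, 0.046], 0.81), ([0.588, -0.094, 0.049], 0.56)]
top lock_pivot [([0.548, -0.19, 0.047], 0.62), ([0.543, 0.024, 0.003], 0.29)]
top lock_tip [([0.487, -0.238, 0.044], 0.53), ([0.416, 0.037, 0.045], 0.29)]
top post_cone [([0.652, 0.168, 0.001], 0.47)]
top sherd_mid [([0.537, 0.027, 0.068], 0.95)]
side hub [([0.538, 0.024, 0.058], 0.9)]
side pointer_tip [([0.629, 0.141, 0.051], 0.8)]
side ball_a [([0.417, 0.036, 0.047], 0.94), ([0.585, -0.089, 0.05], 0.57)]
side lock_pivot [([0.55, -0.19, 0.043], 0.75)]
side lock_tip [([0.489, -0.236, 0.046], 0.64)]
side post_cone [([0.535, 0.022, 0.001], 0.58), ([0.649, 0.164, -0.002], 0.55)]
side sherd_mid [([0.539, 0.032, 0.067], 0.8), ([0.403, -0.13, -0.002], 0.54)]
top [(73, 53.23), (62, 52.48), (60, 52.64)]
side [(142, 54.26), (97, 50.89), (67, 53.38)]
16.4833 [ 0.49997313 -0.30002667  0.24999198]
```

View pics/top2c.png

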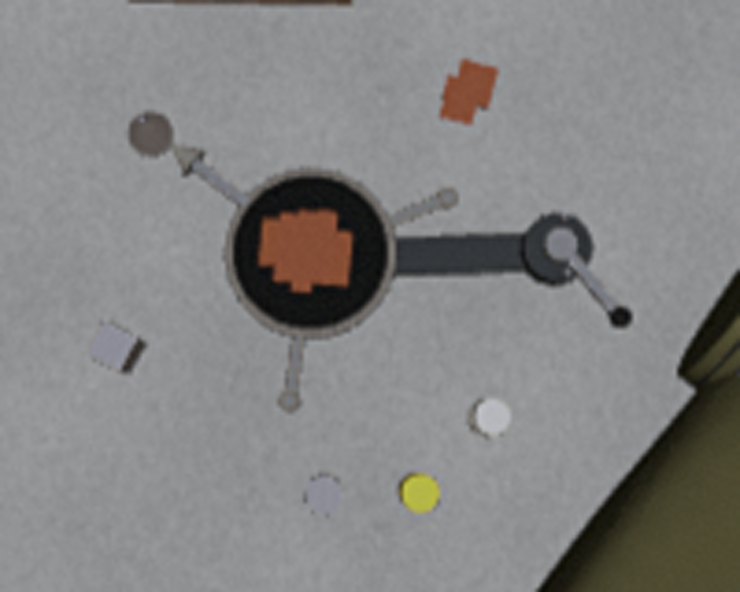

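View pics/side2c.png

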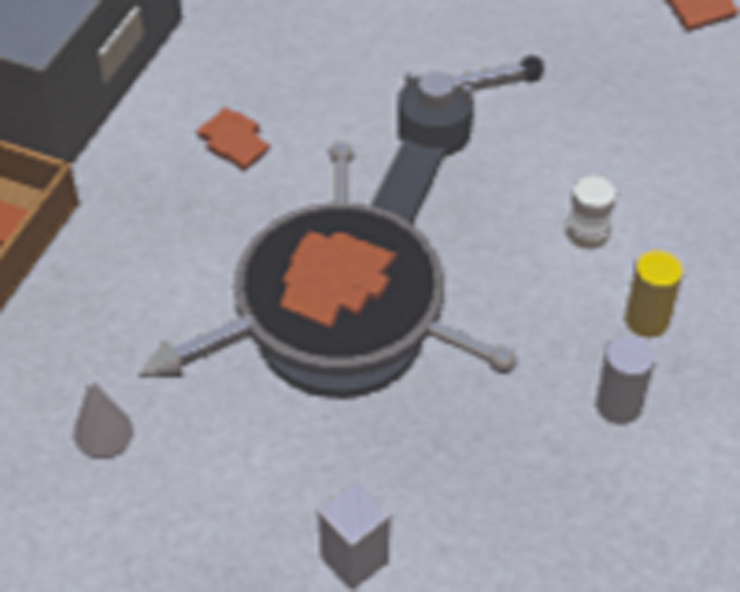

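Measured from both cameras, the pointer is at about 52.5–53° and the cone at about 52.8°. That is within roughly 2 mm at the cone, and the sherd is still centred. Next, the lever: I push from its clockwise side around to the other stop.

```bash
cat >> h.py <<'E'
piv=np.array([.5487,-.1885])
def lev(deg,off,r=.060):
    th=np.radians(deg);u=np.array([np.cos(th),np.sin(th)]);n=np.array([-u[1],u[0]])
    return piv+r*u+off*n, quat(th+np.pi)
E
python3 - <<'E'
from h import *
p,q=lev(-141,-.042)
env.move_to([*p,.20],q); print(env.get_joint_positions())
env.movel([*p,.030],q,speed=.12)
print(env.get_force(),env.get_clock())
f0=np.array(env.get_force())
p,q=lev(-141,-.018); env.movel([*p,.030],q,speed=.06); print(env.get_force())
for d in [*range(-135,-45,10),-40,-37]:
    p,q=lev(d,-.018); env.movel([*p,.030],q,speed=.06)
    f=np.array(env.get_force()); print(d,np.round(f,1))
    if np.linalg.norm(f-f0)>15: break
print(env.get_clock())
E
```

```text
[-4.90538484e-01 -1.61052223e-01  1.98411939e+00 -3.42264853e-04
  1.31789789e+00  3.98198947e-01]
[-0.43671377 -0.89500655 -0.06246931] 18.6
[-0.1168215  -0.1481426   0.55771132]
-135 [-0.2  0.6 -0.2]
-125 [0.7 0.3 0.3]
-115 [ 0.4 -0.3  0. ]
-105 [1.  0.7 0.9]
-95 [-0.1  0.3 -0.4]
-85 [-0.4 -0.   0.3]
-75 [0.9 0.9 0.5]
-65 [-0.7 -0.4 -0.3]
-55 [-0.3  0.9 -0.6]
-40 [-0.3 -1.1  0.7]
-37 [-0.7 -0.   0. ]
22.75
```

Run:
```python
from h import *
for d in np.arange(-36,-19,1):
    p,q=lev(d,-.018); env.movel([*p,.030],q,speed=.03); env.hold(.1)
    f=np.mean([env.get_force() for _ in range(3)],0); th=np.radians(d)
    t=f@np.array([-np.sin(th),np.cos(th),0]); print(d,np.round(f,1),round(t,2))
    if np.linalg.norm(f)>7: break
shot("3"); print(env.get_clock())
```

```text
-36 [-1.   0.4  0.7] -0.24
-35 [-1.4 -0.6  0.2] -1.27
-34 [-1.2 -0.1  0.8] -0.73
-33 [-1.3 -0.6 -0.3] -1.17
-32 [-0.2 -0.1  0.1] -0.18
-31 [-0.4  0.6  0.7] 0.31
-30 [-0.5 -1.  -0.6] -1.1
-29 [-0.7 -0.6 -0.1] -0.85
-28 [ 1.  -0.6 -0.5] -0.08
-27 [ 0.2 -1.1 -0.7] -0.89
-26 [-2.2 -5.3  0.9] -5.77
-25 [-4.1 -8.   0.3] -8.96
top hub [([0.539, 0.019, 0.055], 0.81)]
top pointer_tip [([0.632, 0.141, 0.047], 0.82)]
top ball_a [([0.588, -0.092, 0.05], 0.82), ([0.416, 0.036, 0.046], 0.73)]
top lock_pivot []
top lock_tip []
top post_cone [([0.65, 0.166, -0.003], 0.6)]
top sherd_mid [([0.54, 0.031, 0.069], 0.67)]
side hub [([0.537, 0.023, 0.058], 0.75), ([0.416, 0.037, 0.049], 0.55)]
side pointer_tip [([0.63, 0.14, 0.046], 0.7), ([0.54, 0.029, 0.066], 0.66)]
side ball_a [([0.418, 0.039, 0.046], 0.7)]
side lock_pivot [([0.55, -0.188, 0.047], 0.72)]
side lock_tip [([0.618, -0.227, 0.049], 0.58)]
side post_cone [([0.54, 0.03, 0.067], 0.72)]
side sherd_mid [([0.541, 0.028, 0.066], 0.96), ([0.587, -0.093, 0.05], 0.7)]
27.75
```

View pics/side3.png

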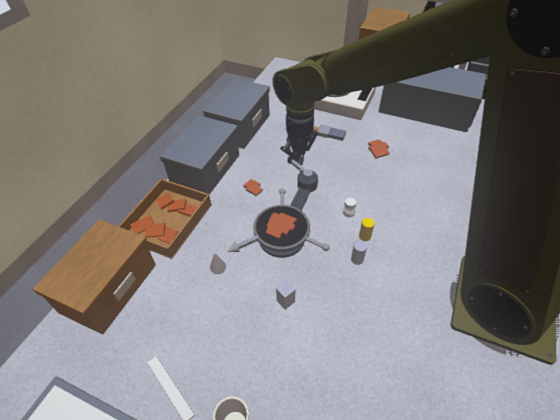

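The force rose to about 9 N at the expected stop angle of roughly -27°, so the lever is against its stop. I'll back off, lift and verify.

Run:
```python
from h import *
p,q=lev(-27,-.045); env.movel([*p,.030],q,speed=.08)
env.movel([*p,.18],q,speed=.15)
env.movel([.40,-.42,.30],q,speed=.25)
env.hold(.3)
shot("4")
p=env.read_camera("side")
for t in ["post_round","post_square","vial","sherd_b","sherd_c","brush","cup","scalebar"]:
    print(t,[(np.round(d["position"],3).tolist(),round(d["p"],2)) for d in env.landmark_of(p,t)[:2]])
c=p["color"][110:310,190:440]
cv2.imwrite("pics/side4c.png",cv2.cvtColor(cv2.resize(c,None,fx=3,fy=3,interpolation=cv2.INTER_CUBIC),cv2.COLOR_RGB2BGR))
p=env.read_camera("top");W=world(p)
cv2.imwrite("pics/top4c.png",cv2.cvtColor(cv2.resize(p["color"][150:310,190:390],None,fx=3.7,fy=3.7,interpolation=cv2.INTER_CUBIC),cv2.COLOR_RGB2BGR))
print(env.get_clock(),env.get_position())
```

```text
top hub [([0.539, 0.016, 0.056], 0.77)]
top pointer_tip [([0.634, 0.142, 0.047], 0.63)]
top ball_a [([0.547, -0.188, 0.047], 0.67), ([0.417, 0.037, 0.048], 0.66)]
top lock_pivot [([0.548, -0.193, 0.047], 0.52)]
top lock_tip [([0.618, -0.223, 0.046], 0.7)]
top post_cone [([0.691, -0.112, 0.002], 0.62), ([0.651, 0.164, 0.002], 0.52)]
top sherd_mid [([0.537, 0.03, 0.066], 0.67)]
side hub [([0.536, 0.024, 0.057], 0.79), ([0.341, 0.012, -0.002], 0.4)]
side pointer_tip [([0.63, 0.137, 0.046], 0.85)]
side ball_a [([0.585, -0.094, 0.048], 0.84), ([0.417, 0.041, 0.048], 0.75)]
side lock_pivot [([0.55, -0.188, 0.049], 0.52)]
side lock_tip [([0.62, -0.226, 0.048], 0.74), ([0.548, -0.192, 0.045], 0.37)]
side post_cone [([0.648, 0.164, 0.002], 0.62)]
side sherd_mid [([0.54, 0.032, 0.067], 0.75)]
post_round [([0.343, -0.069, -0.002], 0.75), ([0.342, 0.007, -0.0], 0.71)]
post_square [([0.457, 0.192, -0.006], 0.63), ([0.601, -0.435, -0.0], 0.18)]
vial [([0.405, -0.13, 0.0], 0.47), ([0.538, 0.028, 0.07], 0.26)]
sherd_b [([0.404, -0.424, 0.003], 0.86), ([0.691, -0.113, 0.003], 0.5)]
sherd_c [([0.404, -0.424, 0.003], 0.86), ([0.691, -0.113, 0.003], 0.5)]
brush [([0.601, -0.435, 0.001], 0.68)]
cup [([0.403, -0.427, 0.001], 0.2)]
scalebar [([0.597, 0.455, -0.001], 0.76), ([0.55, -0.191, 0.046], 0.5)]
32.2583 [ 0.40000595 -0.41999756  0.29998617]
```

View pics/top4c.png

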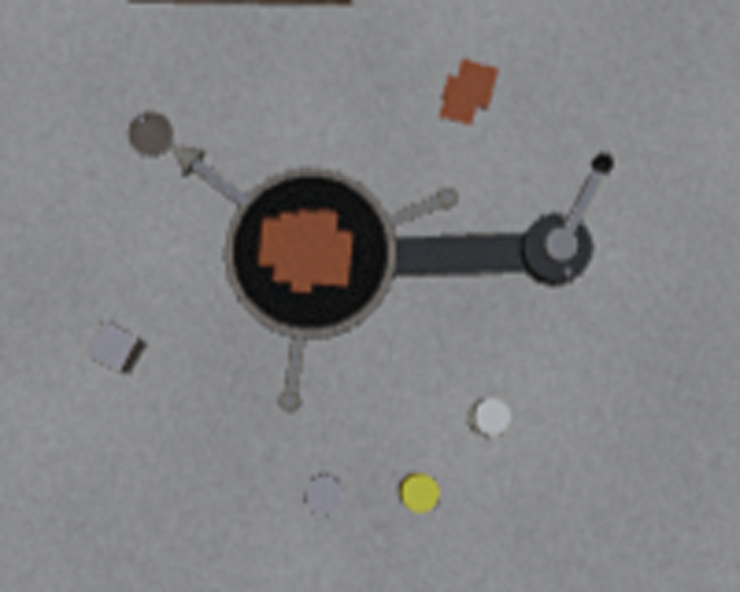

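View pics/side4c.png

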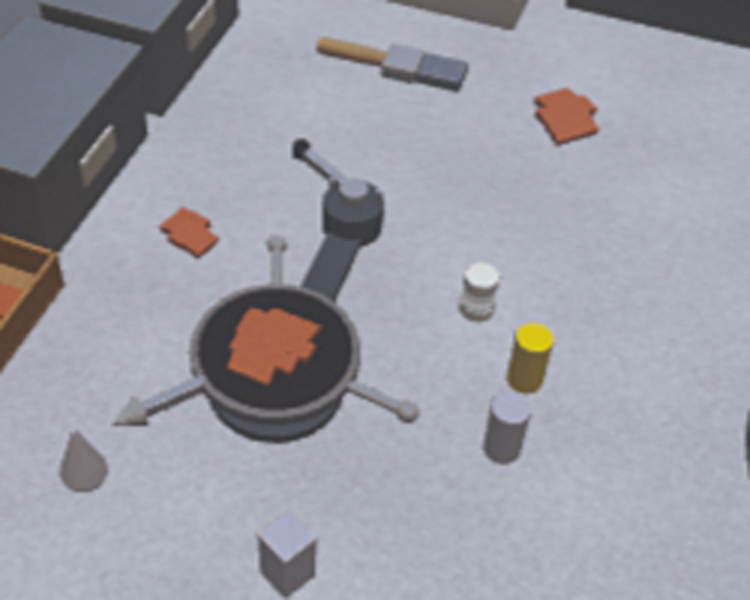

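The lever is at about -27.7°, at its stop. The pointer is unchanged on the cone, the arm is clear, and everything else is where it started. Handing in.

Run:
```python
from station import env
print(env.close_job())
```

```text
the job is handed in; nothing more can be done
None
```

I turned the pointer onto the cone with the shut fingertips, then pushed the lock lever anticlockwise to its other stop. I handed the job in at about 32 s of the 64 s allowed; no verdict was reported.

**Last checks**
- **Pointer:** it stands at about 52.5–53°, and the cone lies at about 52.8° from the hub. The pointer line misses the cone's axis by an estimated 2 mm, against the 10 mm allowed. Single depth readings of the spokes from the side camera ranged from 51° to 54°. The pointer looked unchanged after the lever push.
- **Lever:** the pushing force rose to about 9 N at the expected stop. Afterwards the lever lay at about -27.7° in the world frame, against about -27.4° expected for the stop.
- **Sherd:** it still lies in the middle of the disc, with the detector placing its middle up to about 14 mm off the axis, against the 30 mm allowed.
- **Other things:** the posts, vial, small sherds, brush and scale bar read within about 5 mm of where they started.
- **Not confirmed:** I did not measure the cup again, because the side camera did not find it either time. The arm never worked near it.

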